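Weigh a gas sample cylinder on the spring hook scale

ROBOT

A 6-joint arm with a two-finger parallel gripper is mounted at the origin on the work surface. World frame = base frame: x ahead of the robot, y to its left, z up, the work surface at z = 0. Lengths are in mm, angles in rad, forces in N, time in s.
With the tool pointing down it reaches from about 300 to 875 mm from the base axis. Payload 4.2 kg.
Tool frame: the origin (TCP) lies where the fingers leave the gripper's body, on its centre line; the fingertips stand 73 mm ahead of it and the grasp point (between the pads) lies 54 mm ahead of it; z points along the fingers, y is the direction in which the jaws open and shut (so a half turn about z gives the same grasp; the last joint's range is limited). The gripper opens to 85 mm and grips with 20 to 120 N. Pads are 22 mm wide; open, the fingers measure 114 mm over their backs; the gripper's body (76 mm by 85 mm) begins 54 mm behind the grasp point. The pads swing forward as they close: fully open they stand 13 mm farther back than shut.
Start: joints at [1.29, 0.32, 1.565, -0, 1.257, -0.02], TCP at [148.265, 555.564, 303.938] pointing down, gripper open.
Joint ranges: [-3.11, 3.11], [-0.84, 2.01], [0.21, 2.61], [-1.34, 4.49], [0.05, 2.63], [-2.56, 2.56]. Speed limits (rad/s): [2.57, 2.57, 3.14, 3.14, 3.14, 3.14].

INTERFACE

Orientations are given as a rotation vector (axis times angle).
In Python, from station import robot gives the robot as it stands. The module is installed in compiled form; this text tells all that it offers.
- The arm moves only by the tool jog_arm, never from a script. Its argument "plan" is a list that holds one entry, the list of rows, each a list of 5 numbers: the opening, from -1 (shut) to 1 (fully open), then the shift along the tool's x, y, z in mm, then the turn about the tool's z in rad. A call has 1 to 10 rows; each row shifts and turns the commanded pose from where the row before left it, along the tool's axes as they then stand; what a row does not reach is not made up. A row lasts 1/12 s, in which the tool goes at most 41.7 mm and 7.16 degrees, less where a joint would pass 70% of its speed; a pose out of reach is approached as far as the arm can. A call with a gripper value outside its range is refused whole. The fingers move at their own pace and stop on an object; "grip_force" is the grip in N (left out, the last holds). Time passes only in rows, so rows that do not move let the fingers close. It gives the time, the measured TCP pose, the force and the opening at its end, in the units of the state.
- robot.sense(): the state, without advancing time (a new reading comes with each control period).
- robot.get_image(name): name is "scene" or "top" or "wrist"; returns a dict with "img" (384x512x3 uint8, blue, green, red), "depth" (384x512 float32, mm along the optical axis (not along the pixel's ray), 0 where there is no reading), "fx", "fy", "cx", "cy" (pixels), "xyz" and "attitude" of the camera in the world; the wrist camera has in their place "mount" (4x4, takes a point from camera to tool coordinates, whose origin is the TCP and whose axes are the flange's). Camera axes: x right, y down, z forward; pixel columns grow to the right and rows downward; lengths in mm; the calibration is good to about 2 mm. A picture is of the moment at which its call begins: read the wrist's pose just before it.
- robot.finish_job(): hands the job in, once; it reports no verdict.
Trained networks look in a picture, given as the dict that the camera call returned (one of the last four; its "shot" number tells which), for a name from the list of things; names that differ only in an ending like _2 or _b are one class to them, and where a whole thing is asked for, a point or a joint stands for the part that bears it (a point fixed in the world has none). Each returns a list of dicts, best first, with "conf" (0 to 1); they miss things now and then, are a little off and sometimes report something else, mostly with a low value. They report only what shows in the picture. A call takes as long as a camera call. They do not tell look-alikes from the thing itself.
- robot.look_for(thing, picture): "bbox" ([left, top, right, bottom] in pixels, round what is visible of it).
- robot.regions_of(thing, picture): "pixels" (384x512 bool, what is visible of it) and "bbox" ([left, top, right, bottom] in pixels, round what is visible of it).
- robot.spot_point(thing, picture): "pixel" ([column, row] in pixels: a listed point, or the origin of a listed thing).
The state is a dict: "clock": time; "joint_pos": joint angles; "joint_vel": joint speeds; "effort": joint torques, N m; "tool_pos": TCP position; "eef_rot": TCP orientation; "contact_force": force on the tool from outside, world axes, zero at the start; "wrist_torque": the same for the moment, N m; "gripper_width": opening from 0.0 (shut) to 1.0 (fully open).
Only numpy, scipy, OpenCV 4.12 (cv2) and the standard library are available. Lean on these libraries where they do the work, as an engineer would, in place of code of your own. Each camera call takes 0.05 s, during which the arm holds its last target.

TASK

Take the red-banded sample cylinder out of its yellow nest, hang it by its lug in the seat of the spring scale's hook, and let the spring take its whole weight before you let go, so that the pointer never jumps or bounces; leave it hanging untouched for a good two seconds until the pointer is still. Then take it again, raise it slowly until the hook is back at the top, lift it off and set it down gently and upright, fully home in the green nest, and let go. Do not pull or press on the scale, keep the cylinder upright and leave the blue-banded cylinder, the bottle, the beaker and the jar where they are.

Things in the scene. Friction and masses are not known exactly. Their poses are not given: they have to be found in the camera images.
- red_cylinder: Steel sample cylinder, red band and red hanging lug, loose, in the yellow nest at the start. Weight differs every time and must be felt: 0.12 to 0.78 kg. Origin: centre of the underside, z up. Body 46 mm in diameter, 58 mm high, then a neck up to z = 78 mm; on it an upright lug plate, 10 mm thick (x), 30 mm wide (y), up to z = 150 mm, the same after half a turn about z.
- red_cylinder_eye (a point): Middle of the roof (upper edge) of the eye in the red cylinder's lug, 112 mm above its underside; this rests on the hook. The eye is a rectangular window through the plate along x, 16 mm wide (y), 34 mm high (78 to 112 mm above the underside). Axes as the cylinder.
- red_cylinder_grip (a point): Place to grip the red cylinder: the solid tab above the eye, 112 to 150 mm above its underside, 30 mm wide; fingers close along y. This point is on its axis, 133 mm above the underside.
- scale: Spring scale fixed on the bench, place and direction vary: white slotted column 250 mm high, 54 mm wide, with a hook on a sprung carriage sliding up and down in it. Origin: on the bench straight below the hook seat, z up; +x points level from the hook's tip along its bar to the column, which begins 85 mm from the seat. Foot plate 14 mm thick, begins 70 mm from the seat; bare bench below the seat.
- hook_seat (a point): Seat of the hook: top of its level round bar (8 mm in diameter) midway between the upturned tip and a collar; 197 mm above the bench when empty, moves with the carriage. Axes as the scale. Tip's inner face is 12 mm away at -x; collar's face (18 mm in diameter) 12 mm away at +x. The eye goes over the tip moving along +x, then down, so that the lug plate hangs between tip and collar.
- hook_tip (a point): Highest point of the hook's upturned tip, 8 mm thick: 16.5 mm from the seat at -x, 12 mm higher than the seat. Axes as the scale.
- carriage (a joint): How far the hook is pulled down, m: about 0.004 when empty (its own weight), at most 0.070 (end stop). A spring of 150 N/m, lightly damped: it sinks 6.7 mm per newton, so the red cylinder settles 8 to 51 mm below the empty hook. Keep it slower than about 50 mm/s at all times.
- green_nest: Green nest fixed on the bench, where the weighed cylinder goes: block 80 x 80 x 20 mm with a round pocket 52 mm wide and 14 mm deep in its middle (floor 6 mm above the bench). Origin: centre of the underside. The three nests change places.
- yellow_nest: Yellow nest, the same block; the red cylinder stands in its pocket at the start.
- white_nest: White nest, the same block; the blue cylinder stands in its pocket.
- blue_cylinder: Another cylinder of the same shape and size with blue band and lug, standing in the white nest. Leave alone. Origin: centre of the underside.
- amber_bottle: Amber bottle, 60 mm in diameter, 130 mm high. Leave alone. Origin: centre of the underside.
- beaker: Glass beaker, 70 mm in diameter, 85 mm high. Leave alone. Origin: centre of the underside.
- jar: Clear jar with a blue cap, 64 mm in diameter, 75 mm high. Leave alone. Origin: centre of the underside.
Not all that is in view belongs to the job. Several things have the shape of the green_nest; the one meant has the colours described above.

How it is judged (in metres and radians):
On the way:
1. the red cylinder hangs by its eye on the hook seat, untouched by the robot, and cylinder and pointer are still, for a second (distance between red_cylinder_eye and hook_seat below 0.012 m and value of joint carriage above 0.008 m and contact force between red_cylinder and the fingers below 0.05 N and contact force between red_cylinder and the arm below 0.05 N and contact force between red_cylinder and scale above 0.5 N and linear speed of red_cylinder below 0.02 m/s and velocity of joint carriage between -0.01 and 0.01 m/s and angle between red_cylinder's own z axis and vertical below 0.25 rad), for 1 s.
At the end, for the whole second after the job is handed in: The red cylinder stands home in the green nest's pocket (its underside within 6 mm sideways of the nest's centre and less than 9 mm above the bench, within 0.06 rad of upright), still and released, and the empty hook is back at the top (carriage below 7 mm) (horizontal distance between red_cylinder and green_nest below 0.006 m and height (world z) of red_cylinder below 0.009 m and angle between red_cylinder's own z axis and vertical below 0.06 rad and linear speed of red_cylinder below 0.02 m/s and value of joint carriage below 0.007 m and contact force between the fingers and anything else below 0.05 N); the robot touches nothing.
It fails at once if the pointer jumps: the hook moves up or down faster than 0.06 m/s (cylinder let go before the spring carries its weight, or pressed down, or moved in haste) (velocity of joint carriage above 0.06 m/s or velocity of joint carriage below -0.06 m/s).
It fails at once if the scale is pressed or pulled: by the cylinder with more than 10 N, or by the robot itself with more than 3 N (contact force between red_cylinder and scale above 10 N or contact force between any of the fingers, the arm and scale above 3 N).
It fails at once if the red cylinder leans more than 0.5 rad (angle between red_cylinder's own z axis and vertical above 0.5 rad).
It fails at once if the red cylinder is dropped or pushed into the green nest with more than 40 N (contact force between red_cylinder and green_nest above 40 N).
It fails at once if the bottle, beaker or jar is moved by more than 30 mm, or the blue cylinder by more than 10 mm (distance of blue_cylinder from where it was at the start of the episode above 0.01 m or distance of any of amber_bottle, beaker, jar from where it was at the start of the episode above 0.03 m).
It also fails if it takes over 72 s, if anything falls off the work surface, if the arm or the gripper's body presses on something with over 40 N, if the wrist force passes 120 N, or if a joint passes its speed limit or range.

## Working session

There is one attempt and no reset: what is moved stays moved. The work goes in short steps, Python scripts to look and compute and a tool call to move; the robot and the scene stay as the last step left them, time stands still between calls to the robot, and variables do not carry over. Pictures are saved under pics/ and viewed, and the job is handed in when it is done.

Besides the shell and the picture viewer there is one more tool, called by a JSON object that holds its "fn" and its "kwargs". jog_arm: Moves the arm, as the interface text tells. Its arguments: {"type":"object","properties":{"plan":{"type":"array"},"grip_force":{"type":"number"}},"required":["plan"]}

```bash
mkdir -p pics; cat > h.py <<'E'
import numpy as np, cv2
from scipy.spatial.transform import Rotation as R
from station import robot
def camT(p):
    a=np.array(p["attitude"],float); 
    Rm=a if a.shape==(3,3) else (R.from_rotvec(a).as_matrix() if a.size==3 else None)
    return Rm,np.array(p["xyz"],float)
def toolT(s):
    return R.from_rotvec(s["eef_rot"]).as_matrix(),np.array(s["tool_pos"])
def world(p,s=None):
    d=p["depth"].astype(float);v,u=np.mgrid[:d.shape[0],:d.shape[1]]
    P=np.stack([(u-p["cx"])/p["fx"]*d,(v-p["cy"])/p["fy"]*d,d],-1)
    if "mount" in p:
        M=np.array(p["mount"]);P=P@M[:3,:3].T+M[:3,3];Rm,t=toolT(s)
    else: Rm,t=camT(p)
    W=P@Rm.T+t; W[d<=0]=np.nan
    return W
E
python3 - <<'E'
from h import *
s=robot.sense();print(s)
for n in ["scene","top","wrist"]:
    s=robot.sense();p=robot.get_image(n);cv2.imwrite(f"pics/{n}0.png",p["img"])
    print(n,{k:v for k,v in p.items() if k not in("img","depth")})
    W=world(p,s)
    np.savez(f"{n}0.npz",W=W,img=p["img"])
    for t in ["red_cylinder","green_nest","yellow_nest","white_nest","scale","blue_cylinder","hook_seat","hook_tip","red_cylinder_grip","red_cylinder_eye"]:
        r=robot.spot_point(t,p); 
        for q in r[:2]:
            c=np.round(q["pixel"]).astype(int); print(t,np.round(q["pixel"],1),round(q["conf"],2),np.round(W[min(max(c[1],0),383),min(max(c[0],0),511)]))
print(robot.sense()["clock"])
E
```

```text
{'clock': 0.0, 'joint_pos': array([ 1.28999807e+00,  3.20289122e-01,  1.56570899e+00, -3.02639378e-05,
        1.25738321e+00, -1.99984584e-02]), 'joint_vel': array([ 0.00093681,  0.00011013,  0.00184364,  0.00049216, -0.00071165,
       -0.00133399]), 'effort': array([ 3.16532096e-04, -4.15529823e+01, -2.34155327e+01, -8.27913209e-05,
        8.42117064e-03, -1.54564140e-05]), 'tool_pos': array([148.17175393, 555.21054656, 303.07210289]), 'eef_rot': array([-4.08457482e-01, -3.11468363e+00,  2.78448664e-03]), 'contact_force': array([-0.04429161,  0.21148505,  0.65024408]), 'wrist_torque': array([-0.00118972, -0.02375689, -0.0189021 ]), 'gripper_width': 0.9998139626440125}
scene {'fx': 375.90226341539824, 'fy': 375.90226341539824, 'cx': 256.9432273582481, 'cy': 199.1792352895342, 'xyz': array([1212.5784774 , -419.01162675,  839.14495757]), 'attitude': array([-1.9550159 , -1.36691008,  0.58666979]), 'shot': 1}
red_cylinder [268.1 218.7] 0.76 [473. -95.  24.]
green_nest [217.5 228.2] 0.97 [ 442. -244.    6.]
green_nest [168.3 205.9] 0.85 [ 295. -368.    6.]
white_nest [270.1 278.8] 0.75
[... 943 characters left out ...]
9. 184.  -1.]
hook_tip [152.3 157.7] 0.48 [588. 126. 207.]
red_cylinder_grip [230.4 203.5] 0.78 [457. -88. 162.]
red_cylinder_grip [329.2 215.2] 0.68 [ 428. -383.   77.]
red_cylinder_eye [232.3 205.2] 0.66 [455. -94. 159.]
wrist {'fx': 267.68858018267326, 'fy': 267.68858018267326, 'cx': 249.81613778012783, 'cy': 191.05033729105298, 'mount': array([[ 7.08256566e-05, -9.45079480e-01, -3.26840589e-01,
         8.48738200e+01],
       [ 9.99999908e-01,  2.05583665e-04, -3.77759852e-04,
        -1.38006668e+00],
       [ 4.24206171e-04, -3.26840532e-01,  9.45079407e-01,
        -7.09050451e+01],
       [ 0.00000000e+00,  0.00000000e+00,  0.00000000e+00,
         1.00000000e+00]]), 'shot': 3}
1.65
```

View pics/scene0.png

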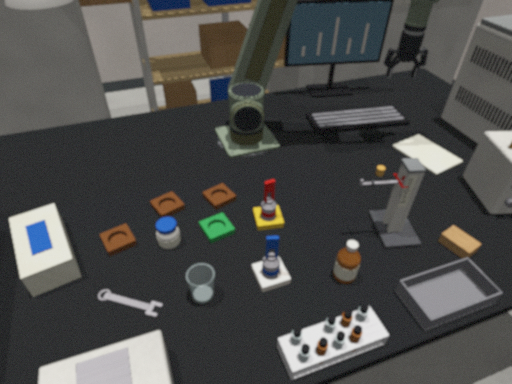

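View pics/top0.png

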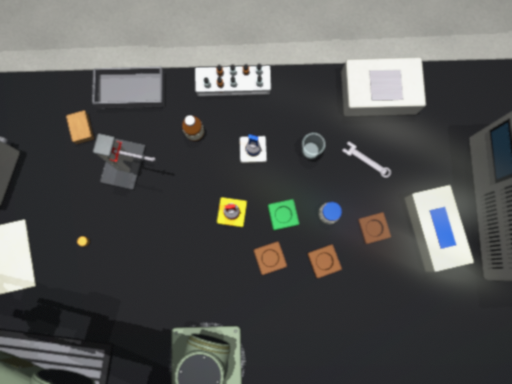

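View pics/wrist0.png

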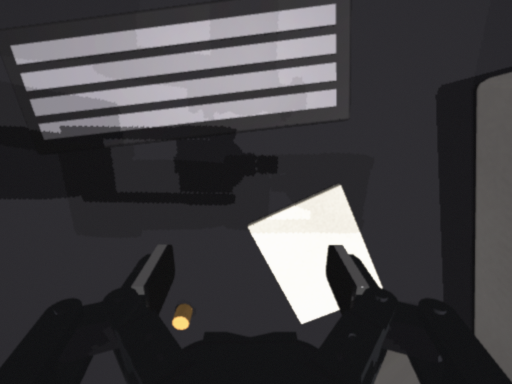

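```bash
python3 - <<'E'
from h import *
def fit(name,W,img):
    hsv=cv2.cvtColor(img,cv2.COLOR_BGR2HSV);H,S,V=[hsv[...,i].astype(int) for i in range(3)]
    def rep(l,m):
        m=m&np.isfinite(W[...,2]); 
        if m.sum()<5: print(name,l,"none");return
        P=W[m]; r=cv2.minAreaRect(P[:,:2].astype(np.float32))
        print(name,l,m.sum(),"rect",np.round(r[0],1),np.round(r[1],1),round(r[2],1),"z",np.round(np.percentile(P[:,2],[5,50,95])),"med",np.round(np.median(P[:,:2],axis=0),1))
    x,y,z=W[...,0],W[...,1],W[...,2]
    rep("green",(abs(H-65)<12)&(S>140)&(V>60)&(abs(z-20)<8))
    rep("greenall",(abs(H-65)<12)&(S>140)&(V>60))
    rep("yellow",(abs(H-28)<6)&(S>140)&(V>90)&(abs(z-20)<8)&(x>380))
    red=((H<6)|(H>174))&(S>150)&(V>60)
    rep("redlug",red&(y<0)&(z>100)&(y>-140)); rep("redtop",red&(y<0)&(z>143)&(y>-140))
    rep("white",(S<60)&(V>150)&(abs(z-20)<6)&(abs(x-640)<70)&(abs(y+160)<60))
    rep("hook",(z>180)&(z<215)&(x>500)&(x<700)&(y>60)&(y<250))
    m=(z>180)&(z<270)&(x>500)&(x<750)&(y>60)&(y<330)
    P=W[m]; print(np.round(P[::max(1,len(P)//60)]).astype(int).tolist())
for n in ["scene","top"]:
    f=np.load(n+"0.npz");fit(n,f["W"],f["img"])
    a=f["img"]; c=a[100:220,330:450] if n=="scene" else a[110:210,80:200]
    cv2.imwrite(f"pics/{n}0c.png",cv2.resize(c,None,fx=5,fy=5,interpolation=cv2.INTER_CUBIC))
E
```

```text
scene green 427 rect [ 442.3 -249.9] [84.8 81.1] 11.8 z [14. 19. 22.] med [ 443.8 -252. ]
scene greenall 645 rect [ 430.5 -246.4] [106.6  93. ] 10.1 z [ 3. 18. 21.] med [ 440.2 -248.7]
scene yellow 296 rect [453.4 -87.8] [80.8 84.3] 80.1 z [13. 19. 22.] med [ 473.1 -103.5]
scene redlug 134 rect [453.7 -88. ] [12.6 32. ] 3.2 z [105. 139. 156.] med [456.6 -88.5]
scene redtop 54 rect [453.5 -87.2] [11.8 30.3] 6.4 z [144. 153. 157.] med [456.2 -88.3]
scene white 412 rect [ 655.3 -160.3] [81.1 81.5] 89.1 z [16. 19. 22.] med [ 672.6 -175.9]
scene hook 372 rect [613.6 183.8] [132.5  61.1] 89.2 z [184. 196. 212.] med [607.1 225.5]
[[593, 251, 252], [595, 240, 253], [593, 233, 249], [607, 267, 251], [606, 255, 250], [608, 236, 253], [599, 229, 245], [620, 259, 252], [619, 240, 253], [613, 225, 249], [625, 259, 250], [623, 232, 252], [589, 238, 222], [630, 242, 251], [603, 238, 229], [638, 252, 250], [629, 222, 249], [641, 257, 248], [635, 223, 249], [647, 258, 249], [639, 223, 249], [648, 261, 246], [639, 228, 245], [592, 235, 204], [641, 231, 242], [588, 230, 199], [638, 228, 237], [584, 228
[... 1618 characters left out ...]
6], [611, 268, 253], [611, 243, 249], [624, 229, 200], [608, 261, 251], [608, 234, 250], [621, 218, 199], [606, 250, 250], [618, 237, 200], [603, 266, 253], [601, 237, 257], [618, 229, 190], [599, 256, 257], [600, 232, 249], [613, 218, 197], [597, 255, 251], [602, 235, 228], [610, 215, 197], [594, 257, 253], [595, 232, 247], [608, 219, 193], [606, 190, 196], [590, 243, 255], [604, 229, 200], [603, 189, 200], [598, 266, 216], [595, 236, 222], [601, 188, 194], [599, 155, 200], [592, 249, 227], [597, 228, 202], [598, 163, 193], [593, 257, 210], [598, 235, 187], [593, 150, 198], [592, 250, 205], [592, 160, 190], [589, 130, 200], [589, 237, 200], [587, 139, 198], [587, 237, 199], [583, 124, 202]]
```

```bash
python3 - <<'E'
from h import *
a=cv2.imread("pics/scene0c.png");b=cv2.imread("pics/top0c.png");
a=cv2.resize(a,(400,400));b=cv2.resize(b,(400,333));o=np.zeros((400,800,3),np.uint8);o[:,:400]=a;o[:333,400:]=b
cv2.imwrite("pics/c01.png",o)
E
```

```text
(no output)
```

View pics/c01.png

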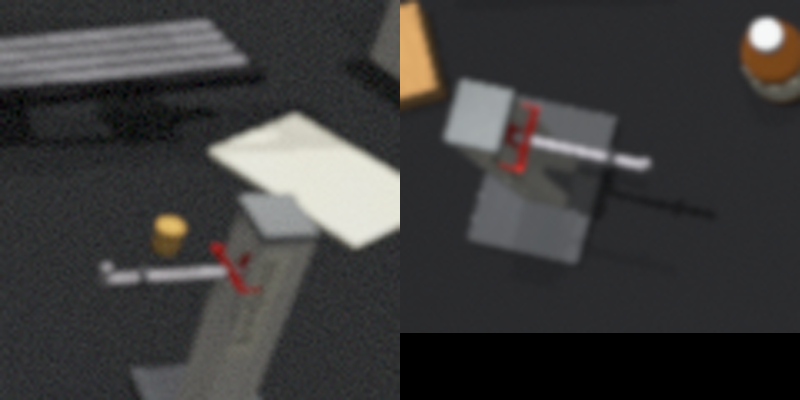

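{"fn": "jog_arm", "kwargs": {"plan": [[[1,-27,-14,-8,0],[1,-34,-17,-8,0],[1,-34,-17,-8,0],[1,-34,-17,-8,0],[1,-34,-17,-8,0],[1,-34,-17,-8,0],[1,-34,-17,-8,0],[1,-34,-17,-8,0],[1,-34,-17,-3,0],[1,-34,-17,0,0]]]}}

```text
clock: 2.48
tool_pos: [428.3, 307.0, 372.2]
eef_rot: [0.408, 3.113, 0.003]
contact_force: [0.2, 0.0, -0.7]
gripper_width: 1.003
```

{"fn": "jog_arm", "kwargs": {"plan": [[[1,-34,-17,0,0],[1,-34,-17,0,0],[1,-34,-17,0,0],[1,-34,-17,0,0],[1,-34,-17,0,0],[1,-20,-10,0,0],[1,-12,-5,0,0],[1,0,0,0,0]]]}}

```text
clock: 3.15
tool_pos: [597.9, 158.1, 370.2]
eef_rot: [-0.413, -3.114, 0.001]
contact_force: [-0.6, 0.4, 0.1]
gripper_width: 0.999
```

```bash
python3 - <<'E'
from h import *
s=robot.sense();p=robot.get_image("wrist");cv2.imwrite("pics/w1.png",p["img"]);W=world(p,s);np.savez("w1.npz",W=W,img=p["img"])
print(s["clock"],s["tool_pos"],s["eef_rot"])
for t in ["hook_seat","hook_tip"]:
    for q in robot.spot_point(t,p)[:2]:
        c=np.round(q["pixel"]).astype(int);print(t,q,np.round(W[c[1]-2:c[1]+3:2,c[0]-2:c[0]+3:2]).tolist())
E
```

```text
3.15 [597.90627892 158.09072497 370.17820737] [-4.12840282e-01 -3.11414923e+00  6.66255885e-04]
hook_seat {'pixel': [229.8, 187.7], 'conf': 0.75} [[[587.0, 138.0, 196.0], [587.0, 140.0, 196.0], [588.0, 142.0, 197.0]], [[589.0, 137.0, 197.0], [589.0, 139.0, 196.0], [589.0, 141.0, 198.0]], [[591.0, 137.0, 196.0], [591.0, 139.0, 197.0], [592.0, 140.0, 196.0]]]
hook_tip {'pixel': [210.7, 194.7], 'conf': 0.59} [[[585.0, 122.0, 211.0], [585.0, 123.0, 210.0], [586.0, 124.0, 208.0]], [[588.0, 120.0, 207.0], [588.0, 122.0, 208.0], [653.0, 75.0, 1.0]], [[654.0, 67.0, 1.0], [655.0, 70.0, 1.0], [656.0, 74.0, 1.0]]]
```

View pics/w1.png

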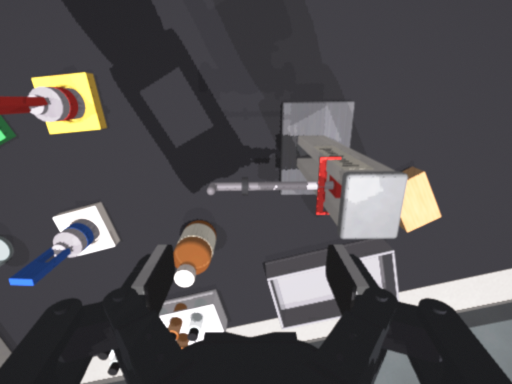

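```bash
python3 - <<'E'
from h import *
f=np.load("w1.npz");W=f["W"];img=f["img"];z=W[...,2]
m=(abs(z-250)<8); n,l,st,_=cv2.connectedComponentsWithStats(m.astype(np.uint8))
k=1+np.argmax(st[1:,4]);P=W[l==k];print("coltop",cv2.minAreaRect(P[:,:2].astype(np.float32)),np.median(P[:,2]))
v,u=np.mgrid[:384,:512]
m=(z>180)&(z<215)&(u<312)&(u>195)&(v>170)&(v<210)
P=W[m];print(len(P),cv2.minAreaRect(P[:,:2].astype(np.float32)))
q=P[:,:2]-P[:,:2].mean(0);
b=(abs(z-195)<6)&(u>255)&(u<312)&(v>170)&(v<205);B=W[b]
d=np.linalg.svd(B[:,:2]-B[:,:2].mean(0))[2][0];d*=np.sign(d[1]);print("dir",d,np.degrees(np.arctan2(d[1],d[0])),B.mean(0))
nrm=np.array([d[1],-d[0]]);t=(P[:,:2])@d; w=(P[:,:2]-B[:,:2].mean(0))@nrm
for a in range(int(t.min()),int(t.max())+1,2):
    s=(t>=a)&(t<a+2)
    if s.any(): print(a,s.sum(),"w",np.round([w[s].min(),np.mean(w[s]),w[s].max()],1),"zmax",np.round(np.percentile(P[s,2],[50,95])))
cv2.imwrite("pics/w1c.png",cv2.resize(img[160:220,190:350],None,fx=5,fy=5,interpolation=cv2.INTER_CUBIC))
E
```

```text
coltop ((616.1809692382812, 247.8716583251953), (45.87144470214844, 53.88666534423828), 75.77925872802734) 252.77943574338076
951 ((594.5521240234375, 166.68353271484375), (99.86380767822266, 16.06564712524414), 77.17606353759766)
dir [0.23751916 0.97138285] 76.25983485637609 [600.87168149 189.38232206 196.27754271]
253 9 w [-2.3 -0.6  1.2] zmax [207. 208.]
255 22 w [-3.7 -1.4  3.5] zmax [208. 209.]
257 28 w [-3.9 -1.5  3.3] zmax [207. 209.]
259 30 w [-3.5 -1.5  3.3] zmax [204. 208.]
261 24 w [-3.6 -0.6  3.8] zmax [197. 206.]
263 18 w [-3.6 -0.4  4.1] zmax [196. 198.]
265 18 w [-3.7 -0.5  4. ] zmax [197. 198.]
267 16 w [-4.  -1.   2.3] zmax [197. 198.]
269 15 w [-3.8 -1.1  2.8] zmax [196. 198.]
271 17 w [-3.9 -0.6  2.8] zmax [196. 198.]
273 18 w [-3.7 -0.8  2.8] zmax [196. 197.]
275 18 w [-3.6 -0.8  3. ] zmax [196. 198.]
277 18 w [-3.5 -0.7  2.5] zmax [197. 198.]
279 17 w [-3.3 -0.7  3.1] zmax [196. 198.]
281 16 w [-3.8 -0.7  3.1] zmax [197. 198.]
283 16 w [-3.4 -0.6  3.4] zmax [196. 198.]
285 35 w [-8.5 -2.   6.8] zmax [201. 202.]
287 36 w [-8.4 -1.7  7.5] zmax [201. 203.]
289 36 w 
[... 708 characters left out ...]
x [197. 198.]
323 21 w [-2.9  0.3  4.5] zmax [197. 198.]
325 15 w [-3.2 -0.1  4.4] zmax [196. 198.]
327 23 w [-3.3 -0.   4. ] zmax [196. 198.]
329 18 w [-3.   0.   4.4] zmax [197. 198.]
331 17 w [-2.9 -0.   4.5] zmax [196. 198.]
333 19 w [-3.4  0.3  4.8] zmax [197. 198.]
335 17 w [-3.1 -0.   4.8] zmax [197. 198.]
337 19 w [-3.   0.1  4.9] zmax [196. 198.]
339 17 w [-2.9  0.1  5. ] zmax [196. 198.]
341 17 w [-2.8 -0.2  3.3] zmax [196. 198.]
343 17 w [-2.9 -0.1  3.2] zmax [197. 198.]
345 18 w [-2.8 -0.   3.5] zmax [197. 198.]
347 15 w [-3.1 -0.2  3. ] zmax [196. 197.]
349 19 w [-3.  -0.1  3.5] zmax [196. 198.]
351 16 w [-3.   0.4  3.8] zmax [197. 198.]
353 2 w [-3.1 -2.6 -2.2] zmax [195. 195.]
```

View pics/w1c.png

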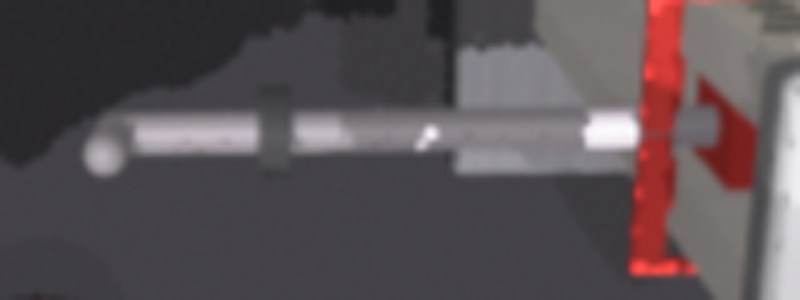

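{"fn": "jog_arm", "kwargs": {"plan": [[[1,6,-23,2,0],[1,10,-36,5,0],[1,10,-36,5,0],[1,10,-36,5,0],[1,10,-36,5,0],[1,10,-36,5,0],[1,10,-36,5,0],[1,7,-26,5,0],[1,3,-11,3,0.06],[1,0,0,0,0.12]]]}}

```text
clock: 4.13
tool_pos: [449.3, -87.7, 330.8]
eef_rot: [-0.694, -3.063, 0.0]
contact_force: [-0.0, 0.1, 0.7]
gripper_width: 0.999
```

{"fn": "jog_arm", "kwargs": {"plan": [[[1,0,0,0,0.12],[1,0,0,0,0.12],[1,0,0,0,0.12],[1,0,0,0,0.12],[1,0,0,0,0.12],[1,0,0,0,0.12],[1,0,0,0,0.12],[1,0,0,0,0.12],[1,0,0,0,0.12],[1,0,0,0,0.12]]]}}

```text
clock: 4.97
tool_pos: [451.0, -85.7, 331.3]
eef_rot: [2.302, 2.138, 0.001]
contact_force: [-0.7, -0.4, 0.4]
gripper_width: 0.997
```

{"fn": "jog_arm", "kwargs": {"plan": [[[1,0,0,0,0.12],[1,0,0,0,0.12],[1,0,0,0,0.12],[1,0,0,0,0.12],[1,0,0,0,0.12],[1,0,0,0,0.12],[1,0,0,0,0.12],[1,0,0,0,0.12],[1,0,0,0,0.12],[1,0,0,0,0.12]]]}}

```text
clock: 5.8
tool_pos: [451.0, -85.7, 331.3]
eef_rot: [-3.107, -0.465, -0.001]
contact_force: [-0.5, 0.1, 0.1]
gripper_width: 1.001
```

{"fn": "jog_arm", "kwargs": {"plan": [[[1,0,0,0,0.12],[1,0,0,0,0.11],[1,0,0,0,0],[1,0,0,0,0]]]}}

```text
clock: 6.13
tool_pos: [451.3, -86.2, 331.3]
eef_rot: [-3.139, -0.118, -0.001]
contact_force: [-0.3, 1.1, 0.1]
gripper_width: 1.0
```

```bash
python3 - <<'E'
from h import *
s=robot.sense();p=robot.get_image("wrist");cv2.imwrite("pics/w2.png",p["img"]);W=world(p,s);np.savez("w2.npz",W=W,img=p["img"])
Rm,t=toolT(s);print(s["clock"],t,Rm.round(3),s["contact_force"],s["wrist_torque"])
img=p["img"];hsv=cv2.cvtColor(img,cv2.COLOR_BGR2HSV);H,S,V=[hsv[...,i].astype(int) for i in range(3)]
x,y,z=W[...,0],W[...,1],W[...,2]
red=((H<6)|(H>174))&(S>150)&(V>50)
for l,m in [("green",(abs(H-65)<12)&(S>140)&(V>40)&(abs(z-20)<6)),("yellow",(abs(H-28)<6)&(S>140)&(V>70)&(abs(z-20)<6)),("redtop",red&(z>146)&(z<165)&(abs(y+88)<40)),("lug",red&(z>100)&(z<165)&(abs(y+88)<40))]:
    P=W[m]; print(l,len(P), [np.round(q,1) for q in cv2.minAreaRect(P[:,:2].astype(np.float32))] if len(P)>5 else "", np.round(np.median(P,axis=0),1))
E
```

```text
6.1333 [451.25846721 -86.1937838  331.26709006] [[ 0.997  0.075  0.001]
 [ 0.075 -0.997  0.   ]
 [ 0.001 -0.    -1.   ]] [-0.29229786  1.0757243   0.13082397] [0.02254883 0.04401091 0.01648282]
green 35 [array([ 433.5, -263. ]), array([23.2, 51.8]), np.float64(66.2)] [ 424.1 -268.5   18.3]
yellow 144 [array([453.3, -90.6]), array([75., 75.]), np.float64(80.3)] [ 449.7 -110.5   21. ]
redtop 374 [array([451.5, -87.5]), array([10. , 29.2]), np.float64(5.6)] [453.  -87.3 156.9]
lug 591 [array([451.5, -87.5]), array([10. , 29.2]), np.float64(5.6)] [454.9 -87.3 155.1]
```

View pics/w2.png

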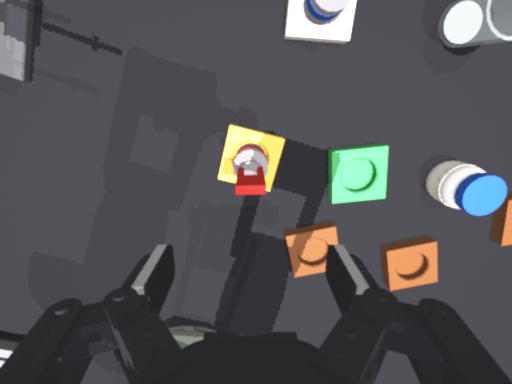

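```bash
python3 - <<'E'
from h import *
f=np.load("w2.npz");W=f["W"];img=f["img"];hsv=cv2.cvtColor(img,cv2.COLOR_BGR2HSV);H,S,V=[hsv[...,i].astype(int) for i in range(3)]
print(hsv[155,340],hsv[175,357])
z=W[...,2];v,u=np.mgrid[:384,:512]
m=(abs(H-72)<15)&(S>100)&(V>40)&(abs(z-20)<5)&(u>310)&(u<400)&(v>130)&(v<220)
P=W[m];print(len(P),cv2.minAreaRect(P[:,:2].astype(np.float32)),np.median(P[:,2]))
m=(abs(H-72)<15)&(S>100)&(V>40)&(abs(z-6)<5)&(u>330)&(u<385)&(v>145)&(v<205)
P=W[m];print(len(P),cv2.minEnclosingCircle(P[:,:2].astype(np.float32)),P.mean(0))
E
```

```text
[ 74  94 255] [ 76  89 255]
686 ((439.09246826171875, -249.36944580078125), (80.8408432006836, 81.3260726928711), 10.660635948181152) 20.596868655424856
225 ((435.11932373046875, -251.7303466796875), 58.0282096862793) [ 441.56921963 -255.18374401    7.18364927]
```

{"fn": "jog_arm", "kwargs": {"plan": [[[1,0,1,16,-0.022],[1,0,0,24,0],[1,0,0,30,0],[1,0,0,28,0],[1,0,0,20,0],[1,0,0,14,0],[1,0,0,6,0],[1,0,0,0,0]]]}}

```text
clock: 6.85
tool_pos: [451.1, -88.0, 191.8]
eef_rot: [-3.137, -0.148, 0.004]
contact_force: [-0.8, 0.8, 0.5]
gripper_width: 1.0
```

{"fn": "jog_arm", "kwargs": {"plan": [[[-1,0,0,0,0],[-1,0,0,0,0],[-1,0,0,0,0],[-1,0,0,0,0],[-1,0,0,0,0],[-1,0,0,0,0],[-1,0,0,0,0],[-1,0,0,0,0],[-1,0,0,0,0],[-1,0,0,0,0]]], "grip_force": 50}}

```text
clock: 7.68
tool_pos: [452.2, -88.1, 193.7]
eef_rot: [-3.137, -0.145, -0.002]
contact_force: [-1.5, 2.4, 6.2]
gripper_width: 0.337
```

{"fn": "jog_arm", "kwargs": {"plan": [[[-1,0,0,-3,0],[-1,0,0,-5,0],[-1,0,0,-6,0],[-1,0,0,-8,0],[-1,0,0,-12,0],[-1,0,0,-16,0],[-1,0,0,-16,0],[-1,0,0,-10,0],[-1,0,0,0,0],[-1,0,0,0,0]]]}}

```text
clock: 8.52
tool_pos: [451.8, -88.5, 269.3]
eef_rot: [3.138, 0.146, 0.002]
contact_force: [-0.5, -0.1, -6.2]
gripper_width: 0.34
```

```bash
python3 - <<'E'
from h import *
F=[]
for i in range(5):
    s=robot.sense();F.append(np.r_[s["contact_force"],s["wrist_torque"]]);p=robot.get_image("wrist")
s=robot.sense();p=robot.get_image("wrist")
print(np.mean(F,0),np.std(F,0),s["gripper_width"],s["clock"],s["tool_pos"],s["joint_pos"])
W=world(p,s);np.savez("w3.npz",W=W,img=p["img"]);cv2.imwrite("pics/w3.png",p["img"])
E
```

```text
[-3.62935319e-02 -8.98613513e-02 -6.38717696e+00 -6.49561630e-03
  1.73784996e-02  2.72696524e-03] [0.57595944 0.4074989  0.25964644 0.02111649 0.0277462  0.00857912] 0.3410163086470407 8.7667 [451.37506499 -88.34728569 268.02466515] [-2.18333436e-01  1.68324700e-01  1.86884227e+00  8.76604591e-05
  1.10639983e+00  1.25967269e+00]
```

View pics/w3.png

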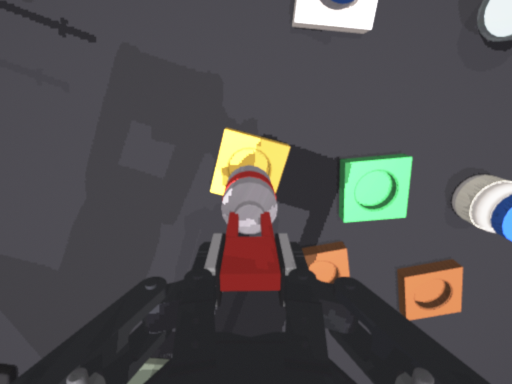

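{"fn": "jog_arm", "kwargs": {"plan": [[[-1,0,0,-1,-0.05],[-1,0,0,-2,-0.1],[-1,0,0,-3,-0.12],[-1,0,0,-3,-0.12],[-1,0,0,-3,-0.12],[-1,0,0,-3,-0.12],[-1,0,0,-3,-0.12],[-1,0,0,-3,-0.12],[-1,0,0,-2,-0.12],[-1,0,0,-1,-0.12]]]}}

```text
clock: 9.65
tool_pos: [451.8, -88.4, 292.8]
eef_rot: [-2.585, -1.785, 0.0]
contact_force: [0.6, -0.0, -5.9]
gripper_width: 0.342
```

{"fn": "jog_arm", "kwargs": {"plan": [[[-1,5,2,0,-0.08],[-1,12,5,0,-0.039],[-1,22,9,0,0],[-1,30,12,0,0],[-1,32,12,0,0],[-1,32,12,0,0],[-1,28,11,0,0],[-1,18,7,0,0],[-1,9,3,0,0],[-1,3,1,0,0]]]}}

```text
clock: 10.48
tool_pos: [572.2, 79.6, 292.0]
eef_rot: [-2.478, -1.93, 0.001]
contact_force: [-1.1, -0.7, -5.8]
gripper_width: 0.34
```

```bash
cat > st.py <<'E'
from h import *
import sys
s=robot.sense();n=sys.argv[1]
Rm,t=toolT(s);hd=np.degrees(np.arctan2(Rm[1,0],Rm[0,0]))
p=robot.get_image("wrist");p2=robot.get_image("scene")
a=p["img"];b=p2["img"][120:280,290:480]
o=np.zeros((384,800,3),np.uint8);o[:,:512]=a;c=cv2.resize(b,(288,243),interpolation=cv2.INTER_CUBIC);o[:243,512:]=c;cv2.imwrite(f"pics/{n}.png",o)
np.savez(n+".npz",W=world(p,s),img=a,W2=world(p2),img2=p2["img"])
print("clk",s["clock"],"tcp",t.round(1),"head",hd.round(2),"tilt",(Rm[:,2]).round(4),"F",s["contact_force"].round(2),"M",s["wrist_torque"].round(3),"g",s["gripper_width"],s["joint_pos"].round(2))
d=np.array([np.cos(np.radians(75.7)),np.sin(np.radians(75.7))]);e=np.array([d[1],-d[0]])
r=t[:2]-np.array([587.7,137.7]);print("rel seat: along",(r@d).round(1),"lat",(r@e).round(1))
E
python3 st.py w4
```

```text
clk 10.4833 tcp [572.2  79.6 292. ] head 75.83 tilt [-1.e-03  3.e-04 -1.e+00] F [-1.05 -0.71 -5.77] M [-0.144  0.039  0.031] g 0.3401572797911471 [0.12 0.33 1.58 0.   1.23 0.37]
rel seat: along -60.1 lat -0.6
```

View pics/w4.png

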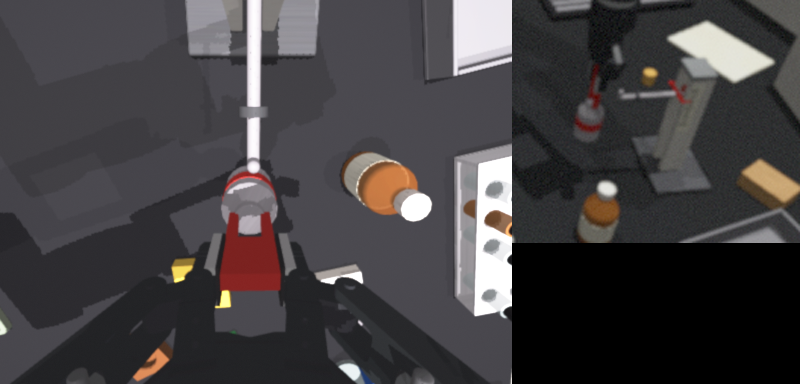

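```bash
python3 - <<'E'
from h import *
f=np.load("w4.npz");W=f["W"];img=f["img"];hsv=cv2.cvtColor(img,cv2.COLOR_BGR2HSV);H,S,V=[hsv[...,i].astype(int) for i in range(3)]
s=robot.sense();Rm,t=toolT(s);T=(W-t)@Rm  # tool coords
v,u=np.mgrid[:384,:512]
red=((H<6)|(H>174))&(S>150)&(u>210)&(u<290)
for l,m in [("lugtop",red&(v>255)&(v<290)),("lugface",red&(v>212)&(v<250)),("band",red&(v<200))]:
    P=T[m];print(l,len(P),np.round(np.nanpercentile(P,[2,50,98],axis=0),1).tolist())
m=(u>235)&(u<270)&(v<170)&(T[...,2]>85)&(T[...,2]<102)
for a,b in [(0,30),(30,60),(60,90),(104,118),(120,135),(135,155),(158,172)]:
    P=T[m&(v>=a)&(v<b)];print(a,b,len(P),np.round(np.percentile(P,[2,50,98],axis=0),1).tolist())
P=T[m];w=P[:,0]
for a in range(20,110,2):
    q=P[(w>=a)&(w<a+2)]
    if len(q): print(a,len(q),np.round([q[:,1].min(),q[:,1].mean(),q[:,1].max(),q[:,2].min()],1))
E
```

```text
lugtop 2020 [[-2.6, -13.9, 36.0], [5.2, 0.3, 38.3], [6.4, 14.3, 52.6]]
lugface 1117 [[4.5, -14.2, 59.9], [5.5, 0.3, 71.7], [6.3, 14.2, 107.5]]
band 207 [[10.9, -20.6, 143.7], [21.6, -2.7, 151.4], [23.8, 19.1, 161.4]]
0 30 419 [[120.8, -1.5, 93.9], [127.5, 1.8, 95.5], [134.0, 5.6, 97.8]]
30 60 419 [[106.0, -1.5, 93.8], [113.3, 1.8, 95.6], [120.2, 5.8, 98.1]]
60 90 399 [[90.3, -1.6, 93.8], [98.2, 1.9, 95.5], [105.5, 5.9, 98.0]]
104 118 354 [[74.7, -6.3, 89.1], [78.1, 1.9, 91.4], [82.0, 10.3, 97.2]]
120 135 192 [[64.4, -1.6, 93.9], [68.7, 2.0, 95.7], [72.8, 5.8, 98.0]]
135 155 247 [[52.0, -1.7, 93.9], [58.3, 2.1, 95.7], [63.9, 5.8, 98.1]]
158 172 74 [[45.6, -1.7, 85.1], [49.3, 2.0, 88.8], [50.3, 5.7, 96.7]]
44 2 [-1.6  2.1  5.7 85.8]
46 9 [-1.6  3.   5.8 85.1]
48 54 [-1.7  1.7  5.3 85. ]
50 48 [-1.7  1.9  5.3 85. ]
52 37 [-1.7  1.7  5.3 93.7]
54 38 [-1.7  1.9  5.3 94.2]
56 41 [-1.7  1.7  5.3 94. ]
58 36 [-1.6  2.   5.9 94. ]
60 46 [-1.6  2.   5.9 93.1]
62 42 [-1.6  2.   5.9 93.5]
64 40 [-1.6  2.2  5.8 94. ]
66 41 [-1.6  2.2  5.8 94. ]
68 48 [-1.6  2.   5.8 93.7]
70 39 [-1.6  2.1  5.7 93.4]
72 50 [-1.6  2.   5.7 93.6]
74 83 [-6.4  2.  10.5 88.6]
76 92 [-6.4  2.  10.4 88.8]
78 112 [-7.   1.8 10.3 88.6]
80 69 [-7.   1.8 10.3 89.8]
82 39 [-1.6  2.   5.6 94.2]
84 52 [-1.6  2.   5.6 93.6]
86 39 [-1.6  1.9  5.5 94. ]
88 52 [-1.6  1.9  5.5 94.1]
90 52 [-1.6  1.9  5.5 93.6]
92 47 [-1.6  1.9  5.4 93.7]
94 44 [-1.6  1.9  5.4 94. ]
96 52 [-1.6  1.9  5.4 93.9]
98 52 [-1.5  1.9  5.3 93.7]
100 51 [-1.6  1.8  6.  93.5]
102 56 [-1.6  2.3  6.  93.2]
104 53 [-1.5  2.1  5.9 93.9]
106 54 [-1.5  2.1  5.9 93.6]
108 56 [-1.5  2.2  5.9 93.3]
```

{"fn": "jog_arm", "kwargs": {"plan": [[[-1,3,1.8,0,0],[-1,7,0,0,0],[-1,9,0,0,0],[-1,9,0,0,0],[-1,9,0,0,0],[-1,9,0,0,0],[-1,8,0,0,0],[-1,5.5,0,0,0],[-1,3,0,0,0],[-1,0,0,0,0]]]}}

```text
clock: 11.42
tool_pos: [588.7, 138.7, 292.8]
eef_rot: [-2.479, -1.93, -0.0]
contact_force: [0.3, 0.2, -5.3]
gripper_width: 0.341
```

```bash
python3 st.py w5;python3 - <<'E'
from h import *
f=np.load("w5.npz");W=f["W"];img=f["img"];hsv=cv2.cvtColor(img,cv2.COLOR_BGR2HSV);H,S,V=[hsv[...,i].astype(int) for i in range(3)]
s=robot.sense();Rm,t=toolT(s);T=(W-t)@Rm
v,u=np.mgrid[:384,:512]
m=(u>225)&(u<275)&(v<260)&(T[...,2]>85)&(T[...,2]<102)&(S<120)
P=T[m];w=P[:,0]
for a in range(2,60,2):
    q=P[(w>=a)&(w<a+2)]
    if len(q): print(a,len(q),np.round([q[:,1].min(),q[:,1].mean(),q[:,1].max(),q[:,2].min()],1))
E
```

```text
clk 11.4167 tcp [588.7 138.7 292.8] head 75.79 tilt [-1.e-04  2.e-04 -1.e+00] F [ 0.32  0.2  -5.26] M [-0.051 -0.01  -0.029] g 0.34111326306438017 [0.21 0.37 1.51 0.   1.26 0.46]
rel seat: along 1.2 lat 0.8
2 39 [-16.2  -1.2  13.7  87.1]
4 31 [-15.9  -1.8   3.1  92. ]
6 29 [-3.9 -0.4  3.  94.4]
8 26 [-3.9 -0.5  3.  94.6]
10 3 [-1.1  0.   1.6 90.8]
12 65 [-9.4 -0.4  8.5 89.5]
14 79 [-9.3 -0.3  8.4 89.9]
16 107 [-9.3 -1.4  8.4 89.5]
18 102 [-8.7  0.5  8.4 89.8]
20 28 [-3.8 -0.5  2.9 95. ]
22 32 [-3.8 -0.2  2.9 94.8]
24 30 [-3.8 -0.7  2.9 94.7]
26 35 [-3.8 -0.2  3.6 94.4]
28 33 [-3.8 -0.3  3.6 94.9]
30 34 [-3.7 -0.2  3.6 94.9]
32 39 [-3.7  0.1  3.5 94.4]
34 33 [-3.7 -0.1  3.5 94.7]
36 35 [-3.7 -0.   3.5 95.5]
38 39 [-4.4 -0.5  3.5 94.4]
40 40 [-4.4 -0.4  3.5 94.8]
42 36 [-4.4 -0.4  3.5 95.1]
44 43 [-4.4 -0.5  3.4 94.4]
46 39 [-4.3 -0.5  3.4 94.6]
48 39 [-4.3 -0.5  3.4 94.5]
50 42 [-4.3 -0.4  3.4 94.4]
52 42 [-4.3 -0.4  3.4 94.9]
54 39 [-4.3 -0.6  3.3 94.4]
56 44 [-4.3 -0.5  3.3 94.5]
58 38 [-4.3 -0.5  3.3 94.7]
```

View pics/w5.png

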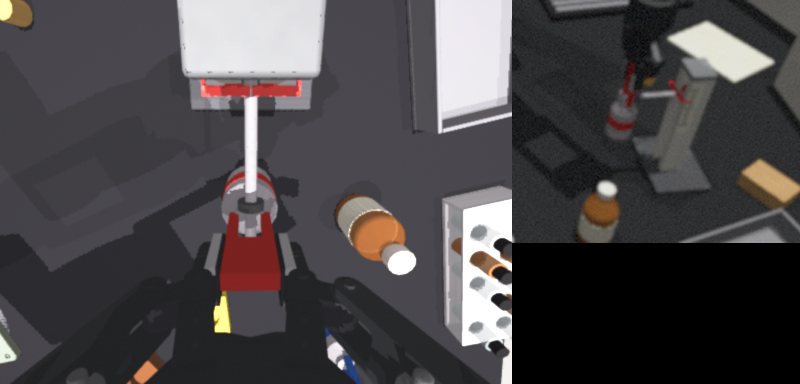

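{"fn": "jog_arm", "kwargs": {"plan": [[[-1,-0.3,0,2,0],[-1,0,0,3,0],[-1,0,0,3,0],[-1,0,0,3,0],[-1,0,0,2,0],[-1,0,0,1,0],[-1,0,0,1,0],[-1,0,0,1,0],[-1,0,0,1,0],[-1,0,0,1,0]]]}}

```text
clock: 12.35
tool_pos: [588.6, 137.6, 274.9]
eef_rot: [2.48, 1.928, 0.001]
contact_force: [-1.1, -0.8, -5.9]
gripper_width: 0.339
```

{"fn": "jog_arm", "kwargs": {"plan": [[[-1,0,0,1,0],[-1,0,0,1,0],[-1,0,0,1,0],[-1,0,0,1,0],[-1,0,0,1,0],[-1,0,0,1,0],[-1,0,0,1,0],[-1,0,0,1,0],[-1,0,0,1,0],[-1,0,0,1,0]]]}}

```text
clock: 13.18
tool_pos: [588.6, 137.6, 264.9]
eef_rot: [2.48, 1.928, 0.0]
contact_force: [-0.1, -0.2, -5.1]
gripper_width: 0.344
```

```bash
python3 st.py w6
```

```text
clk 13.1833 tcp [588.6 137.6 264.9] head 75.73 tilt [ 2.e-04  1.e-04 -1.e+00] F [-0.08 -0.24 -5.14] M [-0.015  0.057 -0.046] g 0.3436273879538917 [0.21 0.39 1.56 0.   1.19 0.46]
rel seat: along 0.1 lat 0.9
```

View pics/w6.png

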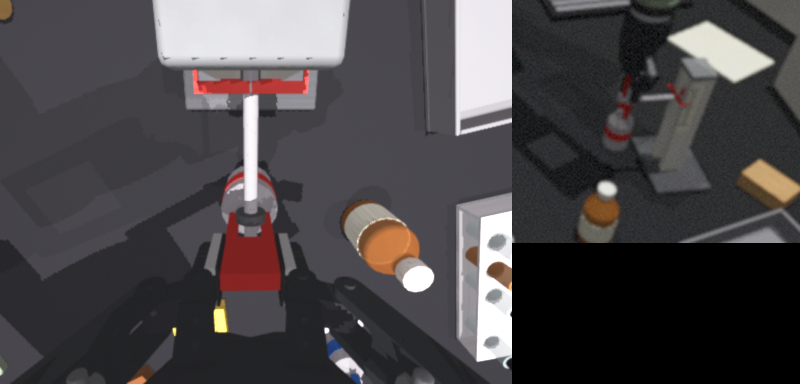

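{"fn": "jog_arm", "kwargs": {"plan": [[[-1,0,0,1.2,0],[-1,0,0,1.5,0],[-1,0,0,1.5,0],[-1,0,0,1.5,0],[-1,0,0,1.5,0],[-1,0,0,1.5,0],[-1,0,0,1.5,0],[-1,0,0,1.5,0],[-1,0,0,1.5,0],[-1,0,0,1.5,0]]]}}

```text
clock: 14.12
tool_pos: [588.6, 137.6, 250.2]
eef_rot: [2.48, 1.928, 0.0]
contact_force: [-1.2, 0.6, -3.2]
gripper_width: 0.344
```

{"fn": "jog_arm", "kwargs": {"plan": [[[-1,0,0,1.5,0],[-1,0,0,1.5,0],[-1,0,0,1.5,0],[-1,0,0,1.5,0],[-1,0,0,1.5,0],[-1,0,0,1.5,0],[-1,0,0,1.2,0],[-1,0,0,0.8,0],[-1,0,0,0,0],[-1,0,0,0,0]]]}}

```text
clock: 14.95
tool_pos: [588.6, 137.6, 239.3]
eef_rot: [-2.48, -1.928, -0.0]
contact_force: [-0.8, 0.2, -1.8]
gripper_width: 0.342
```

```bash
cat > fz.py <<'E'
from h import *
F=[];Z=[]
for i in range(12):
    s=robot.sense();F.append(np.r_[s["contact_force"],s["wrist_torque"]]);Z.append(s["tool_pos"]);p=robot.get_image("wrist")
print(s["clock"],np.mean(F,0).round(3),(np.std(F,0)/12**.5).round(3),np.mean(Z,0).round(2))
E
python3 fz.py
```

```text
15.5 [-0.865 -0.082 -1.215  0.002  0.112  0.012] [0.11  0.115 0.109 0.01  0.008 0.007] [588.61 137.59 239.29]
```

{"fn": "jog_arm", "kwargs": {"plan": [[[-1,0,0,1,0],[-1,0,0,1,0],[-1,0,0,1.2,0],[-1,0,0,1.2,0],[-1,0,0,1.2,0],[-1,0,0,1,0],[-1,0,0,0.8,0],[-1,0,0,0.4,0],[-1,0,0,0,0],[-1,0,0,0,0]]]}}

```text
clock: 16.38
tool_pos: [588.6, 137.6, 231.4]
eef_rot: [-2.48, -1.928, -0.0]
contact_force: [-0.7, 0.7, -1.5]
gripper_width: 0.34
```

```bash
python3 fz.py; python3 st.py w7
```

```text
16.9333 [-0.565  0.065 -0.259  0.014  0.08   0.01 ] [0.168 0.175 0.175 0.008 0.008 0.013] [588.6  137.57 231.47]
clk 16.9833 tcp [588.6 137.6 231.4] head 75.73 tilt [ 1.e-04  1.e-04 -1.e+00] F [-0.5  -0.39 -0.34] M [ 0.038 -0.015  0.005] g 0.33965790863619205 [0.21 0.42 1.6  0.   1.12 0.46]
rel seat: along 0.1 lat 0.9
```

View pics/w7.png

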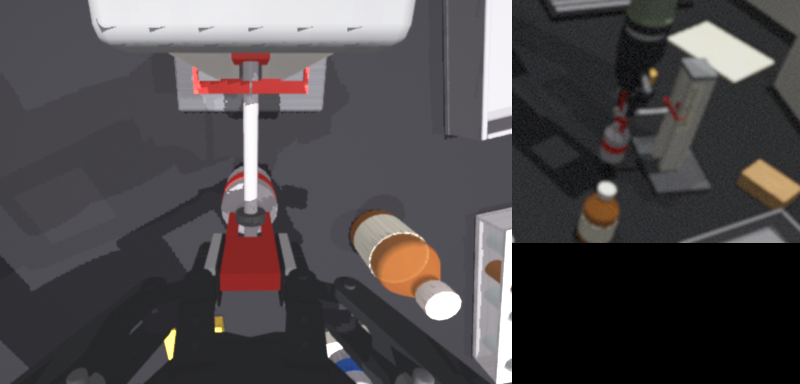

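{"fn": "jog_arm", "kwargs": {"plan": [[[-1,0,0,0.5,0],[-1,0,0,0.5,0],[-1,0,0,0,0],[-1,0,0,0,0]]], "grip_force": 20}}

```text
clock: 17.42
tool_pos: [588.6, 137.6, 230.4]
eef_rot: [2.48, 1.928, 0.0]
contact_force: [-0.3, 0.4, -0.1]
gripper_width: 0.343
```

{"fn": "jog_arm", "kwargs": {"plan": [[[-0.2,0,0,0,0],[-0.1,0,0,0,0],[0,0,0,0,0],[0.1,0,0,0,0],[0.2,0,0,0,0],[0.3,0,0,0,0],[0.3,0,0,0,0],[0.3,0,0,0,0]]]}}

```text
clock: 18.08
tool_pos: [588.6, 137.6, 230.4]
eef_rot: [-2.48, -1.928, -0.0]
contact_force: [0.5, -0.2, -0.1]
gripper_width: 0.649
```

```bash
python3 st.py w8
```

```text
clk 18.0833 tcp [588.6 137.6 230.4] head 75.74 tilt [ 1.e-04  1.e-04 -1.e+00] F [ 0.55 -0.22 -0.08] M [ 0.019 -0.032  0.012] g 0.6491635895945195 [0.21 0.42 1.61 0.   1.12 0.46]
rel seat: along 0.1 lat 0.9
```

View pics/w8.png

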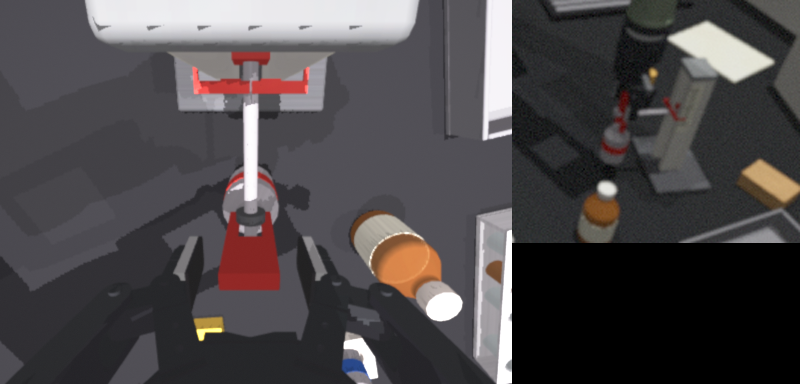

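{"fn": "jog_arm", "kwargs": {"plan": [[[0.3,0,0,0,0],[0.3,0,0,0,0],[0.3,0,0,0,0],[0.3,0,0,0,0],[0.3,0,0,0,0],[0.3,0,0,0,0],[0.3,0,0,0,0],[0.3,0,0,0,0],[0.3,0,0,0,0],[0.3,0,0,0,0]]]}}

```text
clock: 19.02
tool_pos: [588.5, 137.6, 230.4]
eef_rot: [-2.48, -1.928, -0.0]
contact_force: [0.8, 0.6, 0.2]
gripper_width: 0.651
```

{"fn": "jog_arm", "kwargs": {"plan": [[[0.3,0,0,0,0],[0.3,0,0,0,0],[0.3,0,0,0,0],[0.3,0,0,0,0],[0.3,0,0,0,0],[0.3,0,0,0,0],[0.3,0,0,0,0],[0.3,0,0,0,0],[0.3,0,0,0,0],[0.3,0,0,0,0]]]}}

```text
clock: 19.85
tool_pos: [588.6, 137.6, 230.4]
eef_rot: [-2.48, -1.928, -0.0]
contact_force: [0.8, -0.7, -0.5]
gripper_width: 0.648
```

```bash
cat > lug.py <<'E'
from h import *
s=robot.sense();p=robot.get_image("wrist");Rm,t=toolT(s);T=(world(p,s)-t)@Rm
img=p["img"];hsv=cv2.cvtColor(img,cv2.COLOR_BGR2HSV);H,S,V=[hsv[...,i].astype(int) for i in range(3)]
v,u=np.mgrid[:384,:512];red=((H<6)|(H>174))&(S>150)&(u>210)&(u<295)
P=T[red&(v>255)&(v<300)&(T[...,2]<45)];print("lugtop",np.round(np.nanpercentile(P,[2,50,98],axis=0),1).tolist())
P=T[red&(v>205)&(v<250)&(T[...,2]<80)];print("face",np.round(np.nanpercentile(P,[2,50,98],axis=0),1).tolist())
c=P;A=np.c_[np.ones(len(c)),c[:,1:]];k=np.linalg.lstsq(A,c[:,0],rcond=None)[0];print("face x=a+by+cz",k.round(3))
m=(u>225)&(u<275)&(v<260)&(T[...,2]>85)&(T[...,2]<102)&(S<120)&(T[...,0]>22)&(T[...,0]<50);print("bar",np.round(np.percentile(T[m],[2,50,98],axis=0),1).tolist())
P=T[(u>225)&(u<275)&(v<260)&(T[...,2]>85)&(T[...,2]<95)&(S<120)&(abs(T[...,1])<9)&(abs(T[...,0])<25)];P=P[abs(P[:,1])>5];print("collar",np.round(np.percentile(P,[2,50,98],axis=0),1).tolist() if len(P) else None)
E
python3 lug.py; python3 lug.py;python3 st.py w9
```

```text
lugtop [[-5.1, -15.3, 36.1], [2.0, -0.9, 37.5], [4.3, 13.1, 44.5]]
face [[2.8, -14.8, 59.3], [3.6, -0.7, 67.4], [4.3, 13.4, 78.9]]
face x=a+by+cz [ 3.908  0.004 -0.005]
lugtop [[-5.1, -15.3, 36.1], [1.9, -0.9, 37.5], [4.3, 13.1, 44.4]]
face [[2.8, -14.7, 59.4], [3.6, -0.4, 67.2], [4.2, 13.3, 78.7]]
face x=a+by+cz [ 3.929  0.004 -0.005]
clk 19.95 tcp [588.5 137.6 230.4] head 75.73 tilt [-0.e+00  1.e-04 -1.e+00] F [0.44 0.45 0.22] M [-0.046 -0.005 -0.018] g 0.6517856618347794 [0.21 0.42 1.61 0.   1.12 0.46]
rel seat: along 0.1 lat 0.9Traceback (most recent call last):
  File "lug.py", line 8, in <module>
    m=(u>225)&(u<275)&(v<260)&(T[...,2]>85)&(T[...,2]<102)&(S<120)&(T[...,0]>22)&(T[...,0]<50);print("bar",np.round(np.percentile(T[m],[2,50,98],axis=0),1).tolist())
                                                                                                                    ~~~~~~~~~~~~~^^^^^^^^^^^^^^^^^^^^^^^
    return _quantile_unchecked(
        a, q, axis, out, overwrite_input, method, keepdims, weights)
    return _ureduce(a,
                    func=_quantile_ureduce_func
[... 195 characters left out ...]
s=q,
    ...<2 lines>...
                       out=out,
                       weights=wgt)
    slices_having_nans = np.isnan(arr[-1, ...])
                                  ~~~^^^^^^^^^
IndexError: index -1 is out of bounds for axis 0 with size 0
Traceback (most recent call last):
  File "lug.py", line 8, in <module>
    m=(u>225)&(u<275)&(v<260)&(T[...,2]>85)&(T[...,2]<102)&(S<120)&(T[...,0]>22)&(T[...,0]<50);print("bar",np.round(np.percentile(T[m],[2,50,98],axis=0),1).tolist())
                                                                                                                    ~~~~~~~~~~~~~^^^^^^^^^^^^^^^^^^^^^^^
IndexError: index -1 is out of bounds for axis 0 with size 0
```

View pics/w9.png

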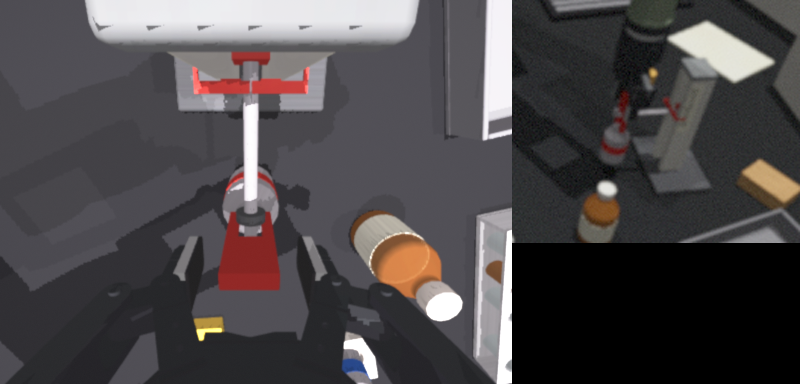

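{"fn": "jog_arm", "kwargs": {"plan": [[[0.3,0,0,0,0],[0.3,0,0,0,0],[0.3,0,0,0,0],[0.3,0,0,0,0],[0.3,0,0,0,0],[0.3,0,0,0,0],[0.3,-0.5,-0.3,0,0],[0.3,-0.5,-0.4,0,0],[0.3,-0.5,-0.3,0,0],[0.3,0,0,0,0]]]}}

```text
clock: 20.88
tool_pos: [587.1, 136.3, 230.4]
eef_rot: [-2.48, -1.928, 0.0]
contact_force: [0.3, -0.0, -0.1]
gripper_width: 0.645
```

{"fn": "jog_arm", "kwargs": {"plan": [[[0.2,0,0,0,0],[0.1,0,0,0,0],[0,0,0,0,0],[-0.1,0,0,0,0],[-0.15,0,0,0,0],[-0.2,0,0,0,0],[-0.25,0,0,0,0],[-0.3,0,0,0,0],[-0.35,0,0,0,0],[-0.4,0,0,0,0]]], "grip_force": 20}}

```text
clock: 21.72
tool_pos: [587.5, 136.3, 230.5]
eef_rot: [2.48, 1.928, 0.001]
contact_force: [1.1, -0.7, -1.2]
gripper_width: 0.349
```

{"fn": "jog_arm", "kwargs": {"plan": [[[-1,0,0,0,0],[-1,0,0,0,0],[-1,0,0,0,0],[-1,0,0,0,0],[-1,0,0,0,0]]], "grip_force": 50}}

```text
clock: 22.13
tool_pos: [587.5, 136.3, 230.5]
eef_rot: [2.48, 1.928, 0.001]
contact_force: [2.6, -0.1, 0.1]
gripper_width: 0.341
```

```bash
python3 lug.py 2>/dev/null;python3 st.py w10
```

```text
lugtop [[-3.5, -14.5, 36.2], [3.5, -0.4, 37.6], [5.8, 13.7, 44.6]]
face [[4.4, -14.7, 56.8], [5.1, -0.4, 65.9], [5.8, 13.8, 78.9]]
face x=a+by+cz [ 5.794e+00  4.000e-03 -1.000e-02]
clk 22.1833 tcp [587.5 136.3 230.5] head 75.74 tilt [ 8.e-04  0.e+00 -1.e+00] F [ 2.69 -1.54  0.03] M [-0.234 -0.357 -0.005] g 0.339677882243359 [ 0.21  0.42  1.61 -0.    1.12  0.46]
rel seat: along -1.4 lat 0.1
```

View pics/w10.png

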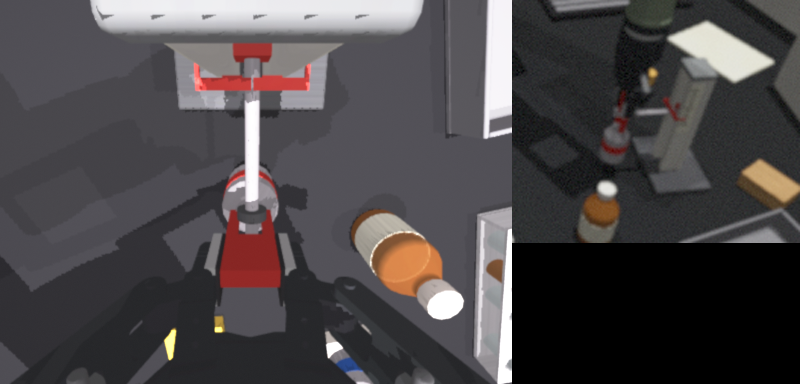

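{"fn": "jog_arm", "kwargs": {"plan": [[[-1,0,0.3,-0.6,0],[-1,0,0.2,-1.2,0],[-1,0,0,-1.5,0],[-1,0,0,-1.5,0],[-1,0,0,-1.5,0],[-1,0,0,-1.5,0],[-1,0,0,-1.5,0],[-1,0,0,-1.5,0],[-1,0,0,-1.5,0],[-1,0,0,-1.5,0]]]}}

```text
clock: 23.12
tool_pos: [587.6, 136.3, 244.2]
eef_rot: [-2.48, -1.928, 0.001]
contact_force: [1.8, -1.2, -1.9]
gripper_width: 0.343
```

{"fn": "jog_arm", "kwargs": {"plan": [[[-1,0,0,-1.5,0],[-1,0,0,-1.5,0],[-1,0,0,-1.5,0],[-1,0,0,-1.5,0],[-1,0,0,-1.5,0],[-1,0,0,-1.5,0],[-1,0,0,-1.5,0],[-1,0,0,-1.5,0],[-1,0,0,-1.5,0],[-1,0,0,-1.5,0]]]}}

```text
clock: 23.95
tool_pos: [587.6, 136.3, 259.1]
eef_rot: [-2.48, -1.928, 0.001]
contact_force: [1.8, 0.6, -4.4]
gripper_width: 0.341
```

{"fn": "jog_arm", "kwargs": {"plan": [[[-1,0,0,-1.2,0],[-1,0,0,-1,0],[-1,0,0,-1,0],[-1,0,0,-1,0],[-1,0,0,-1,0],[-1,0,0,-1,0],[-1,0,0,-1,0],[-1,0,0,-1,0],[-1,0,0,-1,0],[-1,0,0,-1,0]]]}}

```text
clock: 24.78
tool_pos: [587.5, 136.3, 269.3]
eef_rot: [-2.48, -1.928, 0.001]
contact_force: [1.0, -0.2, -6.9]
gripper_width: 0.34
```

```bash
python3 st.py w11
```

```text
clk 24.7833 tcp [587.5 136.3 269.3] head 75.74 tilt [-7.e-04  0.e+00 -1.e+00] F [ 1.02 -0.23 -6.91] M [-0.076 -0.009 -0.001] g 0.3398601920805624 [0.21 0.39 1.55 0.   1.2  0.46]
rel seat: along -1.4 lat 0.2
```

View pics/w11.png

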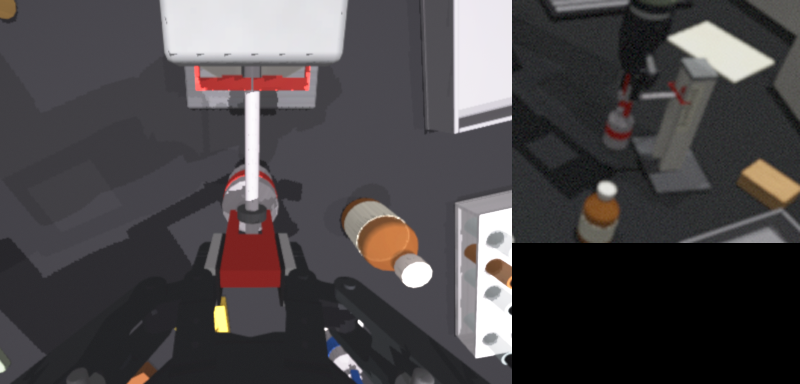

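{"fn": "jog_arm", "kwargs": {"plan": [[[-1,0,0,-1,0],[-1,0,0,-1,0],[-1,0,0,-1,0],[-1,0,0,-1,0],[-1,0,0,-1,0],[-1,0,0,-1,0],[-1,0,0,-1,0],[-1,0,0,-2,0],[-1,0,0,-3,0],[-1,0,0,-3,0]]]}}

```text
clock: 25.72
tool_pos: [587.7, 136.3, 284.7]
eef_rot: [-2.48, -1.928, -0.0]
contact_force: [-0.9, -0.2, -5.4]
gripper_width: 0.343
```

{"fn": "jog_arm", "kwargs": {"plan": [[[-1,0,0,-3,0],[-1,0,0,-3,0],[-1,0,0,-2,0],[-1,0,0,0,0],[-1,0,0,0,0]]]}}

```text
clock: 26.13
tool_pos: [587.7, 136.2, 292.6]
eef_rot: [2.48, 1.928, 0.0]
contact_force: [-0.2, -0.5, -6.9]
gripper_width: 0.339
```

```bash
python3 st.py w12;python3 - <<'E'
from h import *
f=np.load("w12.npz");W=f["W"];img=f["img"];hsv=cv2.cvtColor(img,cv2.COLOR_BGR2HSV);H,S,V=[hsv[...,i].astype(int) for i in range(3)]
s=robot.sense();Rm,t=toolT(s);T=(W-t)@Rm
v,u=np.mgrid[:384,:512]
m=(u>225)&(u<275)&(v<260)&(T[...,2]>85)&(T[...,2]<102)&(S<120)
P=T[m];w=P[:,0]
for a in range(2,50,4):
    q=P[(w>=a)&(w<a+4)]
    if len(q): print(a,len(q),np.round([q[:,1].min(),q[:,1].mean(),q[:,1].max(),q[:,2].min()],1))
red=((H<6)|(H>174))&(S>150)&(u>210)&(u<290)
P=T[red&(v>255)&(v<300)&(T[...,2]<45)];print("lugtop",np.round(np.nanpercentile(P,[2,50,98],axis=0),1).tolist())
P=T[red&(v>205)&(v<250)&(T[...,2]<80)];A=np.c_[np.ones(len(P)),P[:,1:]];print("face",np.linalg.lstsq(A,P[:,0],rcond=None)[0].round(3))
E
```

```text
clk 26.1333 tcp [587.7 136.2 292.6] head 75.73 tilt [ 3.e-04  1.e-04 -1.e+00] F [-0.21 -0.47 -6.92] M [-0.026  0.045 -0.001] g 0.3391591362596552 [0.21 0.37 1.52 0.   1.25 0.46]
rel seat: along -1.4 lat 0.4
2 74 [-15.4  -0.6   7.6  87.3]
6 63 [-3.7  0.   4.  94.7]
10 31 [-5.5  0.3  7.2 90.5]
14 144 [-8.3 -0.1  8.6 89. ]
18 202 [-8.4  0.2  8.7 89.5]
22 71 [-3.5  0.3  3.9 94.2]
26 66 [-3.5  0.1  3.8 94.2]
30 71 [-3.5  0.2  3.8 93.7]
34 70 [-3.5  0.1  3.7 94.2]
38 73 [-3.4  0.2  3.7 93.8]
42 73 [-3.4  0.1  3.7 94.2]
46 74 [-3.4  0.1  3.6 94.5]
lugtop [[-3.5, -14.4, 36.0], [3.6, -0.2, 37.3], [5.8, 13.8, 44.6]]
face [ 5.919  0.006 -0.011]
```

View pics/w12.png

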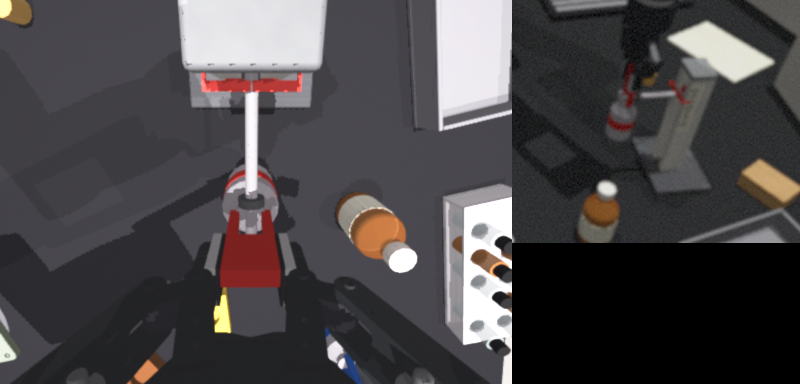

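{"fn": "jog_arm", "kwargs": {"plan": [[[-1,-3,0,0,0],[-1,-6,0,0,0],[-1,-8,0,0,0],[-1,-8,0,0,0],[-1,-8,0,0,0],[-1,-8,0,0,0],[-1,-8,0,0,0],[-1,-8,0,0,0],[-1,-7,0,0,0],[-1,-4,0,0,0]]]}}

```text
clock: 27.07
tool_pos: [570.6, 69.2, 292.5]
eef_rot: [2.481, 1.927, -0.0]
contact_force: [-0.4, -0.5, -6.2]
gripper_width: 0.34
```

```bash
python3 st.py w13
```

```text
clk 27.0667 tcp [570.6  69.2 292.5] head 75.69 tilt [-1.e-04 -3.e-04 -1.e+00] F [-0.37 -0.47 -6.19] M [-0.016 -0.059 -0.054] g 0.34000120591533145 [ 0.1   0.33  1.58 -0.    1.23  0.35]
rel seat: along -70.6 lat 0.4
```

View pics/w13.png

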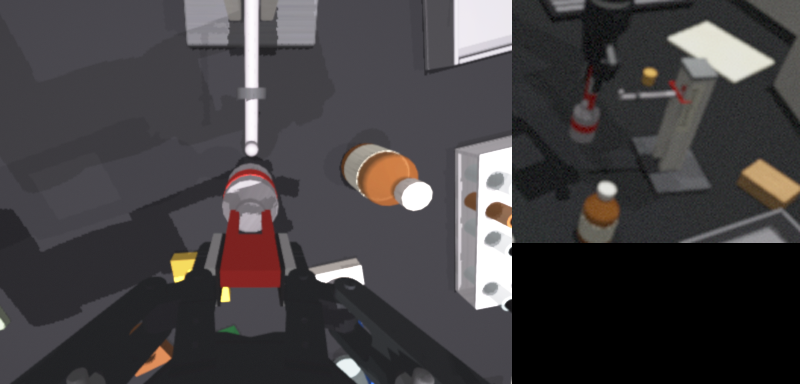

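```bash
python3 - <<'E'
from h import *
for n in ["w2","w3"]:
    f=np.load(n+".npz");W=f["W"];img=f["img"];hsv=cv2.cvtColor(img,cv2.COLOR_BGR2HSV);H,S,V=[hsv[...,i].astype(int) for i in range(3)]
    z=W[...,2];v,u=np.mgrid[:384,:512]
    m=(abs(H-72)<15)&(S>70)&(V>40)&(abs(z-20)<5)&(u>310)&(u<420)&(v>130)&(v<235)
    P=W[m];r=cv2.minAreaRect(P[:,:2].astype(np.float32));print(n,len(P),r,np.median(P[:,2]))
    # pocket: rim ellipse via hole in top mask
    a=np.radians(10.7);d=np.array([np.cos(a),np.sin(a)]);e=np.array([-d[1],d[0]])
    for ax in (d,e):
        q=P[:,:2]@ax; lo,hi=np.percentile(q,[1,99]);print((lo+hi)/2,hi-lo)
    m=(abs(H-28)<8)&(S>70)&(abs(z-20)<5)&(abs(W[...,0]-453)<70)&(abs(W[...,1]+88)<70)
    P=W[m];print("yel",cv2.minAreaRect(P[:,:2].astype(np.float32)))
E
```

```text
w2 2078 ((439.09246826171875, -249.36944580078125), (80.8408432006836, 81.3260726928711), 10.660635948181152) 21.04086208562191
385.3930276349612 79.66241582551504
-326.2842426748414 79.52642980477009
yel ((451.2804260253906, -87.62684631347656), (80.17274475097656, 80.58544921875), 80.48313903808594)
w3 2855 ((439.3281555175781, -249.59912109375), (81.12608337402344, 81.36656188964844), 10.979537963867188) 21.057661383232784
385.6689687214349 79.41628071427971
-326.3102948482448 79.61678162997788
yel ((451.4659118652344, -87.63687133789062), (80.03099822998047, 80.2578125), 80.1941909790039)
```

{"fn": "jog_arm", "kwargs": {"plan": [[[-1,-8,-1,0,0],[-1,-16,-2,0,0],[-1,-24,-3.4,0,0],[-1,-30,-4.2,0,0],[-1,-32,-4.5,0,0],[-1,-32,-4.5,0,0],[-1,-32,-4.5,0,0],[-1,-32,-4.5,0,0],[-1,-32,-4.5,0,0],[-1,-32,-4.5,0,0]]]}}

```text
clock: 28.0
tool_pos: [467.1, -183.4, 292.6]
eef_rot: [2.479, 1.929, 0.001]
contact_force: [0.9, 0.2, -7.0]
gripper_width: 0.339
```

{"fn": "jog_arm", "kwargs": {"plan": [[[-1,-28,-4,0,0],[-1,-20,-3,4,0],[-1,-13,-2,8,0],[-1,-7,-1,12,0],[-1,-3.6,-0.6,14,0],[-1,0,0,14,0],[-1,0,0,12,0],[-1,0,0,6,0],[-1,0,0,2,0],[-1,0,0,0,0]]]}}

```text
clock: 28.83
tool_pos: [440.1, -248.8, 220.3]
eef_rot: [-2.479, -1.929, 0.0]
contact_force: [-0.4, -0.3, -6.5]
gripper_width: 0.344
```

```bash
python3 st.py w14; python3 - <<'E'
from h import *
p=robot.get_image("scene");cv2.imwrite("pics/s14.png",cv2.resize(p["img"][150:270,160:320],(800,600),interpolation=cv2.INTER_CUBIC))
E
```

```text
clk 28.8333 tcp [ 440.1 -248.8  220.3] head 75.75 tilt [-3.e-04  3.e-04 -1.e+00] F [-0.38 -0.3  -6.54] M [-0.034 -0.009  0.006] g 0.3435182957205713 [-0.54  0.28  1.85  0.    1.01 -0.29]
rel seat: along -411.0 lat -47.6
```

View pics/w14.png

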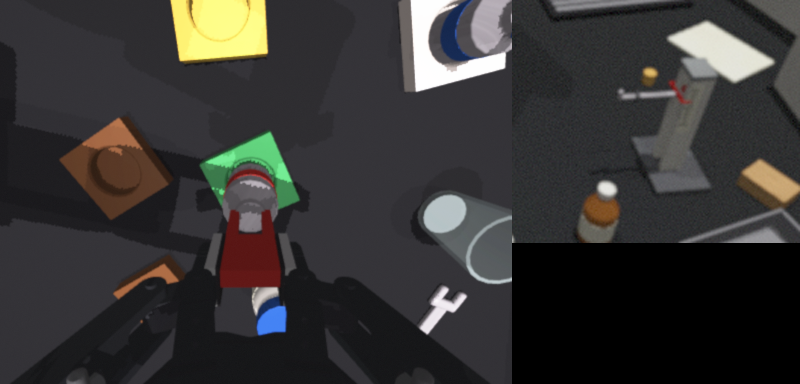

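View pics/s14.png

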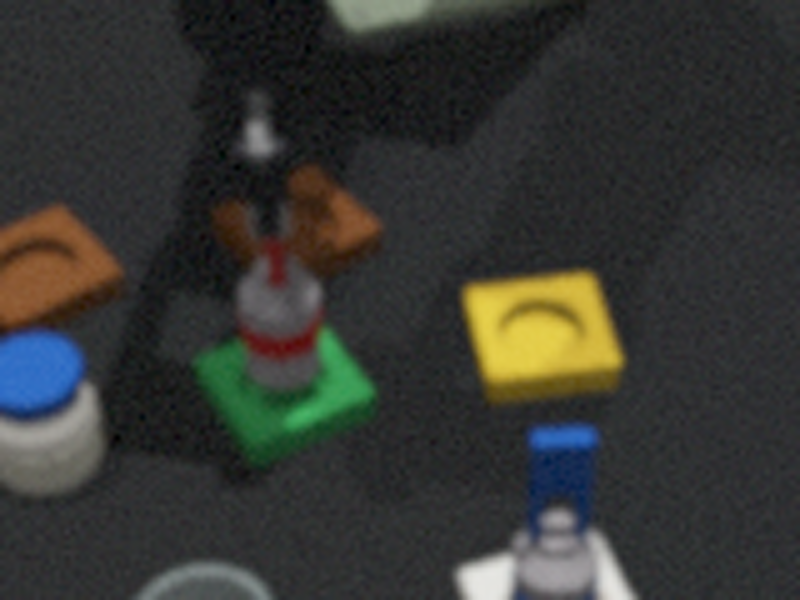

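```bash
python3 - <<'E'
from h import *
from scipy.optimize import least_squares
f=np.load("w14.npz");W=f["W"];img=f["img"];hsv=cv2.cvtColor(img,cv2.COLOR_BGR2HSV);H,S,V=[hsv[...,i].astype(int) for i in range(3)]
v,u=np.mgrid[:384,:512];z=W[...,2]
m=(u>215)&(u<285)&(v>160)&(v<235)&(z>36)&(z<84)
P=W[m];print(len(P),P.min(0),P.max(0))
r=least_squares(lambda q:np.hypot(P[:,0]-q[0],P[:,1]-q[1])-23,[440,-249],loss="soft_l1");print("body",r.x,np.abs(r.fun).mean())
m=(abs(H-72)<15)&(S>70)&(abs(z-20)<4)&(u>190)&(u<310)&(v>120)&(v<225)
G=W[m];print("green",len(G),cv2.minAreaRect(G[:,:2].astype(np.float32)))
a=np.radians(10.8);d=np.array([np.cos(a),np.sin(a)]);e=np.array([-d[1],d[0]])
for ax in (d,e):
    q=G[:,:2]@ax;print(np.percentile(q,[.5,99.5]), np.array([439.3,-249.5])@ax)
E
```

```text
595 [ 417.95798194 -251.71394726   36.01716357] [ 462.53284592 -224.84040129   83.93700185]
body [ 439.27968321 -248.74714852] 0.30201483699432297
green 2662 ((439.26153564453125, -250.09103393554688), (80.15483856201172, 80.3419418334961), 10.573945045471191)
[345.08507101 424.50767087] 384.7671512559746
[-367.5250956  -287.92518563] -327.3972805543167
```

{"fn": "jog_arm", "kwargs": {"plan": [[[-1,-1.1,0.3,2,0],[-1,0,0,4,0],[-1,0,0,4,0],[-1,0,0,4,0],[-1,0,0,4,0],[-1,0,0,3,0],[-1,0,0,2,0],[-1,0,0,1,0],[-1,0,0,0,0],[-1,0,0,0,0]]]}}

```text
clock: 29.82
tool_pos: [440.1, -250.0, 196.4]
eef_rot: [2.48, 1.928, 0.0]
contact_force: [0.6, 0.4, -5.5]
gripper_width: 0.342
```

```bash
python3 fz.py; python3 st.py w15
```

```text
30.3667 [-5.500e-02  7.300e-02 -6.348e+00 -1.800e-02 -1.000e-03  1.000e-02] [0.176 0.151 0.131 0.006 0.01  0.008] [ 440.13 -250.02  196.49]
clk 30.4167 tcp [ 440.1 -250.   196.4] head 75.73 tilt [ 1.e-04  1.e-04 -1.e+00] F [ 0.71  0.76 -5.34] M [ 0.007 -0.034 -0.034] g 0.34341947455021415 [-0.54  0.31  1.88  0.    0.95 -0.29]
rel seat: along -412.1 lat -47.3
```

View pics/w15.png

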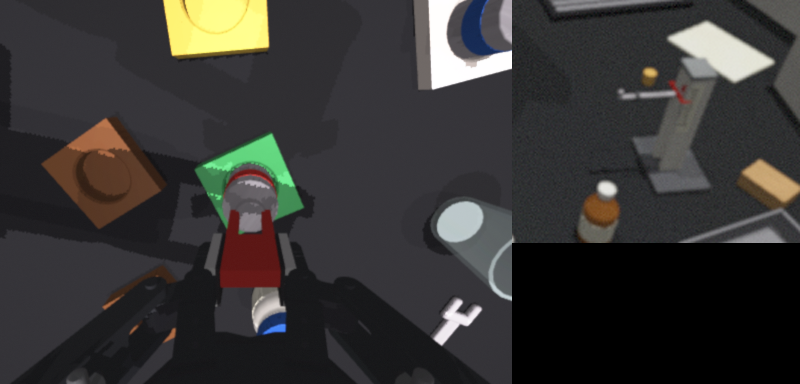

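{"fn": "jog_arm", "kwargs": {"plan": [[[-1,0,0,0.5,0],[-1,0,0,0.5,0],[-1,0,0,0.5,0],[-1,0,0,0.5,0],[-1,0,0,0.3,0],[-1,0,0,0.3,0],[-1,0,0,0,0],[-1,0,0,0,0]]]}}

```text
clock: 31.18
tool_pos: [440.1, -250.1, 194.2]
eef_rot: [2.48, 1.928, 0.0]
contact_force: [-1.3, -0.8, 0.1]
gripper_width: 0.34
```

```bash
python3 fz.py
```

```text
31.7333 [-1.929  0.215  2.561  0.165  0.515 -0.006] [0.148 0.142 0.534 0.01  0.026 0.01 ] [ 440.1  -250.06  194.21]
```

{"fn": "jog_arm", "kwargs": {"plan": [[[-1,0,0,-0.2,0],[-0.2,0,0,0,0],[0,0,0,0,0],[0.2,0,0,0,0],[0.3,0,0,0,0],[0.3,0,0,0,0],[0.3,0,0,0,0],[0.3,0,0,0,0],[0.3,0,0,0,0]]], "grip_force": 20}}

```text
clock: 32.53
tool_pos: [440.1, -250.0, 194.0]
eef_rot: [2.48, 1.928, 0.0]
contact_force: [0.1, -0.4, -0.6]
gripper_width: 0.648
```

```bash
python3 st.py w16
```

```text
clk 32.5333 tcp [ 440.1 -250.   194. ] head 75.73 tilt [ 1.e-04  0.e+00 -1.e+00] F [ 0.12 -0.42 -0.58] M [0.006 0.04  0.031] g 0.6484948653710207 [-0.54  0.31  1.88  0.    0.95 -0.29]
rel seat: along -412.1 lat -47.2
```

View pics/w16.png

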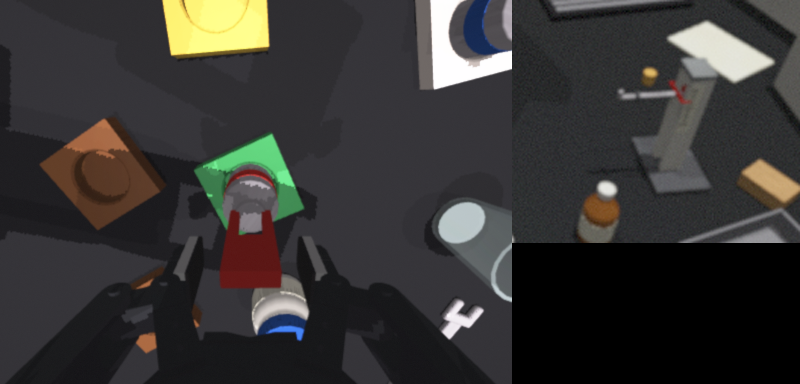

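Released, cylinder upright in the nest. Retreat straight up.

{"fn": "jog_arm", "kwargs": {"plan": [[[0.3,0,0,-5,0],[0.3,0,0,-12,0],[0.3,0,0,-20,0],[0.3,0,0,-25,0],[0.3,0,0,-25,0],[0.3,0,0,-25,0],[0.3,0,0,-20,0],[0.3,0,0,-12,0],[0.3,0,0,-6,0],[0.3,0,0,0,0]]]}}

```text
clock: 33.47
tool_pos: [440.4, -250.2, 345.5]
eef_rot: [2.478, 1.927, 0.002]
contact_force: [-0.5, -0.5, -0.5]
gripper_width: 0.65
```

```bash
python3 st.py w17; python3 - <<'E'
from h import *
from scipy.optimize import least_squares
f=np.load("w17.npz");W=f["W"];img=f["img"];hsv=cv2.cvtColor(img,cv2.COLOR_BGR2HSV);H,S,V=[hsv[...,i].astype(int) for i in range(3)]
z=W[...,2];near=(np.hypot(W[...,0]-440,W[...,1]+250)<70)
g=(abs(H-72)<15)&(S>70)&near&(abs(z-20)<4);G=W[g];print("green",len(G),cv2.minAreaRect(G[:,:2].astype(np.float32)))
b=near&(z>26)&(z<62)&~((abs(H-72)<15)&(S>70));P=W[b];print(len(P))
r=least_squares(lambda q:np.hypot(P[:,0]-q[0],P[:,1]-q[1])-23,[440,-249],loss="soft_l1");print("body",r.x,np.abs(r.fun).mean())
red=((H<6)|(H>174))&(S>150)&near&(z>100);P=W[red];print("lug top z",np.percentile(P[:,2],[50,98]));t=P[P[:,2]>150];print(cv2.minAreaRect(t[:,:2].astype(np.float32)))
W2=f["W2"];x,y,z2=W2[...,0],W2[...,1],W2[...,2]
m=(x>575)&(x<605)&(y>140)&(y<170)&(z2>150)&(z2<230);print("bar z",np.percentile(W2[m][:,2],[50,95]))
p=robot.get_image("scene");cv2.imwrite("pics/s17.png",p["img"])
E
```

```text
clk 33.4667 tcp [ 440.4 -250.2  345.5] head 75.73 tilt [ 0.0028 -0.0015 -1.    ] F [-0.46 -0.48 -0.52] M [0.033 0.038 0.033] g 0.650164238001749 [-0.54  0.18  1.64  0.    1.31 -0.29]
rel seat: along -412.3 lat -47.0
green 1479 ((439.1051940917969, -250.29286193847656), (80.0613021850586, 80.18767547607422), 10.404346466064453)
119
body [ 439.27131986 -250.17827657] 0.2690641894405149
lug top z [155.24542031 158.25647401]
((439.80499267578125, -249.34593200683594), (9.237625122070312, 28.690019607543945), 75.54695892333984)
bar z [193.78928354 199.36969769]
```

View pics/w17.png

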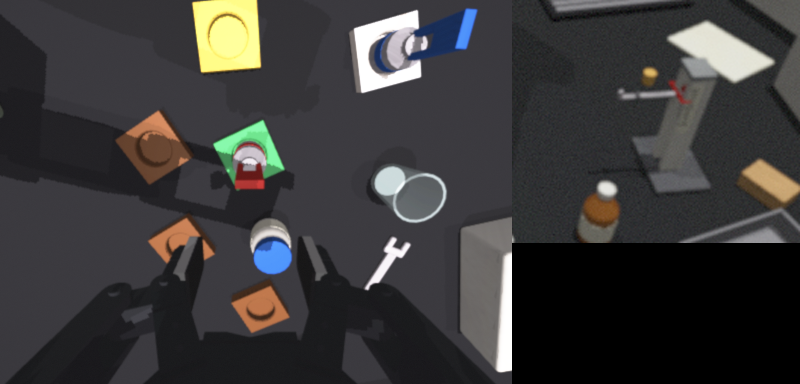

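View pics/s17.png

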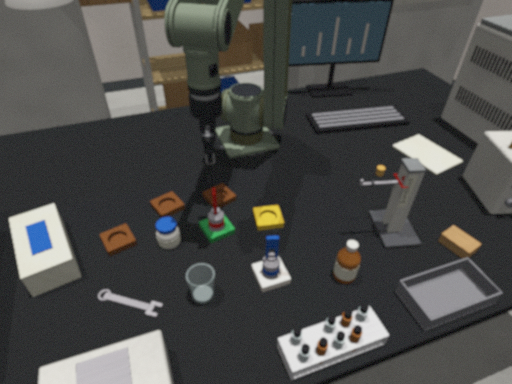

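```bash
python3 -c "
from station import robot
print(robot.finish_job())"
```

```text
the job is handed in; nothing more can be done
None
```

The job is done and handed in at about 33.5 s of the 72 s allowed; the hand-in reported no verdict, so what follows rests on my own measurements.

- **Weighing:** The red cylinder felt like about 6.4 N, or 0.65 kg. I hung it by its eye in the hook seat and lowered it at 18 mm/s or less. I let go only when the wrist load was within noise of zero, about 43 mm down. It then hung untouched for roughly three seconds, and the lug held its position to about 0.1 mm between pictures.
- **Retaking it:** When I gripped it again the wrist showed about 2.7 N sideways. That fell to about 1 N by the end of the rise and was gone once it was off the hook. The carriage has no direct readout, so I judged its speed from how fast I moved. I raised it slowly until the hook was back at the top, lifted it off and backed out.
- **Placing:** It landed softly in the green nest. Just after touchdown the wrist read about 2.6 N upward, so I eased up 0.2 mm before releasing.

**Last checks:**
- The camera put the body about 0.2 mm from the nest's centre.
- The lug top read 155–158 mm high, against 156 mm when fully home.
- The hook bar read about 194–199 mm, which matches an empty hook.
- The gripper was well clear, and no contact force stood out from the noise.
- The blue cylinder, bottle, beaker and jar look unmoved in the last picture; I did not measure them.

**One disagreement:** The fixed cameras put the green nest 2–3 mm further out in x than the wrist camera did. I used the wrist camera, which agreed with where the gripper actually picked the cylinder up.

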